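Slide the hob's heat up to full

TASK

Turn the induction hob under the pan up to full: set your closed fingertips on the smallest dot of its curved touch strip, at the left end, and slide them lightly along the strip, over every dot and without lifting off, to the largest dot at the right end. Finish with the fingertips still resting lightly on the largest dot. Do not press hard, and leave the pan and everything around the hob where it stands; nothing is to be picked up.

Things in the scene. Friction and masses are not known exactly. Their poses are not given: they have to be found in the camera images.
- hob: portable induction hob, a flat box 270 x 290 x 45 mm (its own x, y, z) with a black glass top and steel sides, fixed on the worktop. Origin: centre of the underside; x points to its back, y to its left, z up; the touch strip is on its front half, facing the robot. A wall cabinet hangs over the back of the worktop, 0.47 m above it: keep the wrist low and near the robot.
- strip (a joint): press depth of the touch strip in m: 0 = untouched, 0.008 = at its stop. The strip is one rigid sprung aluminium bar bent to an arc, 24 mm wide; its flat level top stands 10 mm above the glass when untouched. It sinks as a whole, straight down, wherever pressed: 1.5 N starts it, 6.3 N takes it to the stop. 1 to 5 mm is a light touch and is sensed.
- arc_centre (a point): centre of the strip's arc, on the black glass (hob frame x +30 mm, y 0, z 45 mm). The strip's middle line has a radius of 130 mm about it, bulges to the front (hob -x) and runs 52 degrees either side of the front direction; its rounded ends reach 12 mm past the first and last dots.
- pan: low open steel pan, about 124 mm across the rim and 55 mm high with a loop handle on its left and right reaching 30 mm further out, standing loose on the glass behind the strip, within 10 mm of the arc's centre point; origin at the centre of its underside.
- mug: small grey espresso mug, 63 x 86 x 52 mm, loose on the worktop to the right of the hob; origin at the centre of its underside.
- garlic: garlic bulb, 56 mm across and high, loose on the worktop to the left of the hob; origin at its underside.
- spice: spice jar, 46 mm across, 106 mm high, loose on the worktop to the right of the hob near its back corner; origin at the centre of its underside.
- lemon: lemon, 70 x 56 x 55 mm, loose on the worktop further right; origin at its underside.
- salt_mill: pale wooden salt mill, 58 mm across, 135 mm high, loose on the worktop further right; origin at the centre of its underside.
- matchbox: box of kitchen matches lying flat, 65 x 110 x 20 mm, loose on the worktop further right; origin at the centre of its underside.
- mark_1 (a point): centre of dot 1 of 7 on the top face of the touch strip (round black inlaid dot, 3.6 mm across, flush), the smallest, at the robot's left end; dots are 39 mm apart along the arc. z up; the point sinks with the strip.
- mark_2 (a point): centre of dot 2 of 7 on the top face of the touch strip (round black inlaid dot, 5.8 mm across, flush), in order of size from the left end; dots are 39 mm apart along the arc. z up; the point sinks with the strip.
- mark_3 (a point): centre of dot 3 of 7 on the top face of the touch strip (round black inlaid dot, 8.0 mm across, flush), in order of size from the left end; dots are 39 mm apart along the arc. z up; the point sinks with the strip.
- mark_4 (a point): centre of dot 4 of 7 on the top face of the touch strip (round black inlaid dot, 10.2 mm across, flush), in order of size from the left end; dots are 39 mm apart along the arc. z up; the point sinks with the strip.
- mark_5 (a point): centre of dot 5 of 7 on the top face of the touch strip (round black inlaid dot, 12.4 mm across, flush), in order of size from the left end; dots are 39 mm apart along the arc. z up; the point sinks with the strip.
- mark_6 (a point): centre of dot 6 of 7 on the top face of the touch strip (round black inlaid dot, 14.6 mm across, flush), in order of size from the left end; dots are 39 mm apart along the arc. z up; the point sinks with the strip.
- mark_7 (a point): centre of dot 7 of 7 on the top face of the touch strip (round black inlaid dot, 16.8 mm across, flush), the largest, at the robot's right end; dots are 39 mm apart along the arc. z up; the point sinks with the strip.

How it is judged:
By the outcome, as a careful person would: the job done as asked, in the order asked, and still so for the second after the job is handed in, while the arm keeps its last pose, push and grip.
It also fails if it takes over 51 s, if anything falls off the work surface, if the arm or the gripper's body presses on something with over 40 N, if the wrist force passes 120 N, or if a joint passes its speed limit or range.

ROBOT

A 6-joint arm with a two-finger parallel gripper is mounted at the origin on a cart in front of the work surface, level with it; the furniture and walls round the work are solid. World frame = base frame: x ahead of the robot, y to its left, z up, the work surface at z = 0. Lengths are in mm, angles in rad, forces in N, time in s.
With the tool pointing down it reaches from about 275 to 725 mm from the base axis. Payload 15.9 kg.
Tool frame: the origin (TCP) lies midway between the tips of the shut fingers; the grasp point (between the pads) lies 19 mm behind it; z points along the fingers, y is the line along which they close (so a half turn about z gives the same grasp; the last joint's range is limited). The gripper opens to 85 mm and grips with 20 to 120 N. Pads are 22 mm wide; open, the fingers measure 114 mm over their backs; the gripper's body (76 mm by 85 mm) begins 54 mm behind the grasp point. The pads swing forward as they close: fully open they stand 13 mm farther back than shut.
Start: joints at [1.26, 0.213, -0.034, 1.323, 0, 1.571], TCP at [152.904, 476.031, 231.306] pointing down, gripper open.
Joint ranges: [-2.98, 2.98], [-0.74, 1.72], [-1.14, 1.35], [-2.1, 2.04], [-1.57, 1.44], [-3.14, 3.14]. Speed limits (rad/s): [1.89, 1.89, 2.39, 2.57, 3.14, 3.14].

INTERFACE

Orientations are given as a rotation vector (axis times angle).
In Python, from rig import bot gives the robot as it stands. The module is installed in compiled form; this text tells all that it offers.
- The arm moves only by the tool servo_tool, never from a script. Its argument "commands" is a list of rows, each a list of 2 entries, a list of its own where there are three numbers: the shift along the tool's x, y, z scaled (see below), then the turn, a rotation vector about the tool's x, y, z scaled (see below). In form: [[[tx, ty, tz], [rx, ry, rz]], ...]. A call has exactly 10 rows; each row shifts and turns the commanded pose from where the row before left it, along the tool's axes as they then stand; what a row does not reach is not made up. The controller multiplies each number of a shift by 2 cm and each number of a turn by 10 degrees. A row lasts 1/8 s, in which the tool goes at most 62.5 mm and 10.7 degrees, less where a joint would pass 70% of its speed; a pose out of reach is approached as far as the arm can. A call with a number of a shift or a turn outside -1 to 1 is refused whole. A call with a gripper value outside its range is refused whole. "grip" is the finger opening in mm, from 0 to 85.4, set as the call begins (left out, the last holds). The fingers move at their own pace and stop on an object; the grip force is fixed at half the most. Time passes only in rows, so rows that do not move let the fingers close, or fill a call up. It gives the time, the measured TCP pose, the force, the opening and the grip force at its end, in the units of the state.
- bot.read_state(): the state, without advancing time (a new reading comes with each control period).
- bot.snapshot(name): name is "scene" or "top" or "wrist"; returns a dict with "img" (420x560x3 uint8, blue, green, red), "vfov" (degrees; the focal length in pixels is half the picture's height over the tangent of half this angle, whatever the lens; pixels are square), "cx", "cy" (the principal point, pixels), "view" (4x4, takes a point from world to camera coordinates). Camera axes: x right, y down, z forward; pixel columns grow to the right and rows downward; lengths in mm; the calibration is good to about 2 mm. The wrist camera is an equidistant fisheye: a pixel r from the principal point sees the ray r / f radians off the axis. A picture is of the moment at which its call begins. There is no depth.
- bot.sign_off(): hands the job in; it is judged then, once.
The state is a dict: "t": time; "q": joint angles; "joint_vel": joint speeds; "tau": joint torques, N m; "eef_pos": TCP position; "tcp_rot": TCP orientation; "ft_force": force on the tool from outside, world axes, zero at the start; "wrist_torque": the same for the moment, N m; "finger_gap": finger opening in mm; "finger_force": force on a finger pad.
Only numpy, scipy, OpenCV 4.12 (cv2) and the standard library are available. Lean on these libraries where they do the work, as an engineer would, in place of code of your own. Each camera call takes 0.05 s, during which the arm holds its last target. There are 200 camera calls.

## Working session

There is one attempt and no reset: what is moved stays moved. The work goes in short steps, Python scripts to look and compute and a tool call to move; the robot and the scene stay as the last step left them, time stands still between calls to the robot, and variables do not carry over. Pictures are saved under pics/ and viewed, at most 10 in all, crops included, and the job is handed in when it is done.

Besides the shell and the picture viewer there is one more tool, called by a JSON object that holds its "method" and its "body", one argument or row to a line. servo_tool: Moves the arm, as the interface text tells. Shifts and turns lie within -1 to 1; 1 stands for 2 cm of shift or 10 degrees of turn. Its arguments: {"type":"object","properties":{"commands":{"type":"array"},"grip":{"type":"number"}},"required":["commands"]}

```bash
mkdir -p pics; cat > h.py <<'E'
import numpy as np, cv2
from rig import bot
def snap(n,f):
    s=bot.snapshot(n); cv2.imwrite(f'pics/{f}.png',s['img']); np.savez(f'pics/{f}.npz',**s); return s
def ray(s,u,v,fish=False):
    f=210/np.tan(np.radians(float(s['vfov']))/2)
    d=np.array([u-float(s['cx']),v-float(s['cy'])])
    if fish:
        r=np.hypot(*d); a=r/f; c=np.array([*(d/max(r,1e-9)*np.sin(a)),np.cos(a)])
    else: c=np.array([*(d/f),1.])
    V=np.array(s['view']); R=V[:3,:3]; return -R.T@V[:3,3], R.T@c
def hit(s,u,v,z,fish=False):
    o,d=ray(s,u,v,fish); return o+d*(z-o[2])/d[2]
E
python3 - <<'E'
from h import *
a=snap('top','top1');b=snap('scene','scene1')
cv2.imwrite('pics/both.png',cv2.resize(np.vstack([a['img'],b['img']]),(800*560//800*1,600)) if 0 else a['img'])
for s in(a,b): print(s['vfov'],s['cx'],s['cy'],s['img'].shape,ray(s,280,210))
print(bot.read_state())
E
```

```text
45.87654409613353 275.27859020707314 207.87488607091723 (420, 560, 3) (array([ 335.52121746, -133.5162461 , 1495.96183178]), array([ 0.16592073,  0.01347323, -0.98610225]))
42.13371437036427 275.3951489519366 207.76251947148862 (420, 560, 3) (array([-17.06612128, 897.88105248, 845.69925562]), array([ 0.39950327, -0.72444725, -0.56183762]))
{'t': 0.1, 'q': array([ 1.25999227e+00,  2.13302792e-01, -3.49809355e-02,  1.32349271e+00,
        1.49869766e-05,  1.57081492e+00]), 'joint_vel': array([-1.18005811e-03, -8.38225967e-04, -9.30369863e-05,  5.10442208e-04,
        1.34807772e-04,  1.49250928e-03]), 'tau': array([ 3.98070901e-03, -6.87255335e+01,  4.87805486e+01,  1.22770181e-02,
        2.65004237e-04, -6.54743144e-05]), 'eef_pos': array([152.81606181, 475.76036414, 230.87383865]), 'tcp_rot': array([-4.86250252e-01, -3.10356516e+00,  1.51727285e-03]), 'ft_force': array([-0.04036985, -0.54087638, -0.31351931]), 'wrist_torque': array([-0.0024549 ,  0.04687686, -0.02919446]), 'finger_force': 0.0, 'finger_gap': 85.47426688965471}
```

View pics/top1.png

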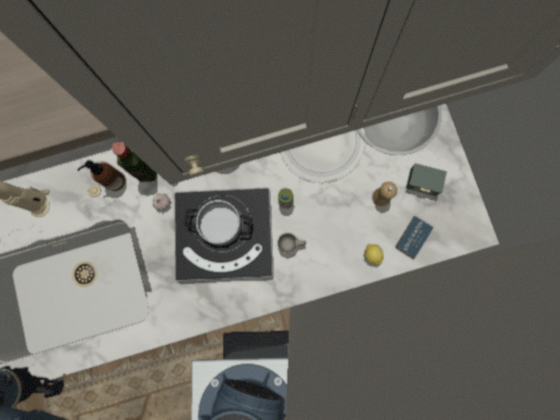

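View pics/scene1.png

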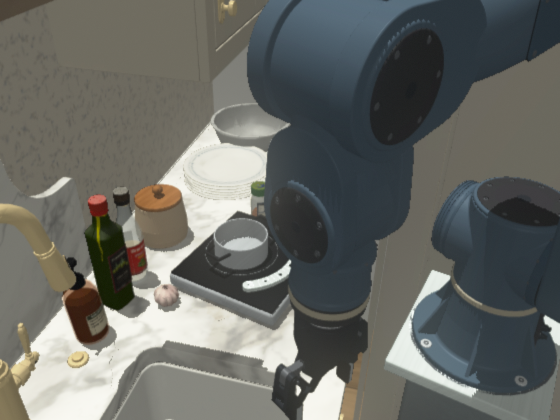

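The top view shows the hob at about (223,235). Its white arc strip runs from (188,252) to (259,248), the pan is at (219,222), and the mug is at (289,243).

```bash
python3 - <<'E'
from h import *
from scipy.optimize import least_squares
s=np.load('pics/top1.npz'); g=cv2.cvtColor(s['img'],cv2.COLOR_BGR2GRAY)
m=(g>120).astype(np.uint8); m[:,:176]=0;m[:,270:]=0;m[:242]=0;m[276:]=0
n,l,st,c=cv2.connectedComponentsWithStats(m)
i=1+np.argmax(st[1:,4]); print(st[i],c[i])
cs,_=cv2.findContours((l==i).astype(np.uint8),cv2.RETR_CCOMP,cv2.CHAIN_APPROX_NONE)
ys,xs=np.where(l==i)
P=np.array([hit(s,x,y,55)[:2] for x,y in zip(xs,ys)])
r=least_squares(lambda p:np.hypot(*(P-p).T)-130,[P[:,0].mean()+100,P[:,1].mean()],loss='soft_l1')
C=r.x; d=P-C; a=np.degrees(np.arctan2(-d[:,1],-d[:,0]));rr=np.hypot(*d.T)
print('C',C,'ang',a.min(),a.max(),'r',np.percentile(rr,[1,50,99]))
yaw=(a.min()+a.max())/2;print('yaw',yaw)
# hob corners by dark mask
big=cv2.resize(s['img'][180:290,165:310],None,fx=5.5,fy=5.5,interpolation=cv2.INTER_CUBIC);cv2.imwrite('pics/top1c.png',big)
for k in cs:
    q=k.reshape(-1,2).mean(0)
    if len(k)<20: print(len(k),q,hit(s,*q,55))
E
```

```text
[183 244  79  28 829] [221.68154403 260.17732207]
C [545.52406632  59.83040125] ang -57.128670452187265 58.937596022018134 r [115.49926677 129.98878561 142.85080132]
yaw 0.9044627849154345
6 [222.5 267. ] [415.94459894  57.54174491  55.        ]
8 [235.5 264.5] [422.05929236  19.69776065  55.        ]
10 [247.6 258. ] [439.81167811 -15.75028236  55.        ]
12 [257.08333333 248.        ] [468.02474684 -43.91041795  55.        ]
```

View pics/top1c.png

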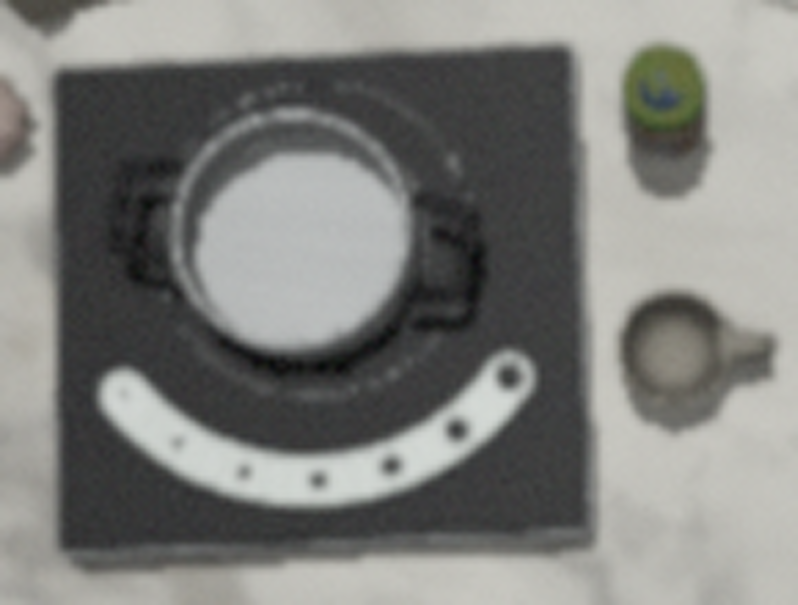

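Hob and strip are located: the arc centre is near (545.5, 59.8) and the yaw is about 1.2°. Next I'll close the fingers and turn the tool square to the world.

{"method": "servo_tool", "body": {
  "commands": [
    [[0,0,0],[0,0,1]],
    [[0,0,0],[0,0,1]],
    [[0,0,0],[0,0,1]],
    [[0,0,0],[0,0,1]],
    [[0,0,0],[0,0,1]],
    [[0,0,0],[0,0,1]],
    [[0,0,0],[0,0,1]],
    [[0,0,0],[0,0,0.22]],
    [[0,0,0],[0,0,0]],
    [[0,0,0],[0,0,0]]
  ],
  "grip": 0
}}

```text
t: 1.35
eef_pos: [152.9, 476.0, 231.2]
tcp_rot: [2.22, 2.222, -0.0]
ft_force: [-0.1, -0.4, 0.5]
finger_gap: -0.1
finger_force: 0.0
```

```bash
cat > st.py <<'E'
from h import *
from scipy.spatial.transform import Rotation as R
s=bot.read_state(); np.set_printoptions(precision=3,suppress=True)
print(s['t'],s['eef_pos'],s['q'],s['finger_gap'],s['ft_force']); print(R.from_rotvec(s['tcp_rot']).as_matrix())
E
python3 st.py; python3 -c "
from h import *
s=np.load('pics/top1.npz');print(hit(s,200,175,470),hit(s,345,130,470),hit(s,152,182,250))"
```

```text
1.35 [152.886 475.951 231.159] [ 1.26   0.213 -0.035  1.323  0.     2.83 ] -0.06351938910629706 [-0.055 -0.37   0.486]
[[-0.001  1.    -0.   ]
 [ 1.     0.001 -0.   ]
 [-0.    -0.    -1.   ]]
[589.2565318   48.82925586 470.        ] [ 677.86813103 -264.1362432   470.        ] [629.30297779 212.81783342 250.        ]
```

{"method": "servo_tool", "body": {
  "commands": [
    [[-0.98,0.9,0],[0,0,0]],
    [[-0.98,0.9,0],[0,0,0]],
    [[-0.98,0.9,0],[0,0,0]],
    [[-0.98,0.9,0],[0,0,0]],
    [[-0.98,0.9,0],[0,0,0]],
    [[-0.98,0.9,0],[0,0,0]],
    [[-0.98,0.9,0],[0,0,0]],
    [[-0.98,0.9,0],[0,0,0]],
    [[-0.98,0.9,0],[0,0,0]],
    [[-0.98,0.9,0],[0,0,0]]
  ]
}}

```text
t: 2.6
eef_pos: [333.4, 279.3, 231.3]
tcp_rot: [2.221, 2.222, 0.0]
ft_force: [0.2, 0.8, -0.1]
finger_gap: 0.3
finger_force: 0.0
```

{"method": "servo_tool", "body": {
  "commands": [
    [[-0.98,0.9,0],[0,0,0]],
    [[-0.98,0.9,0],[0,0,0]],
    [[-0.98,0.9,0],[0,0,0]],
    [[-0.98,0.9,0.4],[0,0,0]],
    [[-0.98,0.9,0.6],[0,0,0]],
    [[-0.9,0.9,0.6],[0,0,0]],
    [[0,0,0.6],[0,0,0]],
    [[0,0,0.6],[0,0,0]],
    [[0,0,0],[0,0,0]],
    [[0,0,0],[0,0,0]]
  ]
}}

```text
t: 3.85
eef_pos: [440.7, 164.5, 175.7]
tcp_rot: [2.221, 2.222, 0.001]
ft_force: [0.4, 0.1, 0.4]
finger_gap: 0.2
finger_force: 0.0
```

```bash
python3 st.py; python3 -c "
from h import *
s=snap('wrist','w1');V=s['view'];print(s['vfov'],s['cx'],s['cy'],V,ray(s,280,210,True))"
```

```text
3.85 [440.705 164.451 175.695] [ 0.357  0.17  -0.229  1.172  0.     1.927] 0.1820420449568272 [0.359 0.067 0.373]
[[-0.001  1.     0.   ]
 [ 1.     0.001  0.   ]
 [ 0.     0.    -1.   ]]
65.70646984690485 284.4572684768984 207.70877901452675 [[ 9.99998026e-01  5.33510329e-04  1.91395319e-03 -4.42520798e+02]
 [-3.06301964e-06 -9.62861466e-01  2.69995919e-01  1.38534147e+02]
 [ 1.98691739e-03 -2.69995392e-01 -9.62859564e-01  3.67245710e+02]
 [ 0.00000000e+00  0.00000000e+00  0.00000000e+00  1.00000000e+00]] (array([441.79066199, 232.77993094, 317.04935393]), array([-0.01171933, -0.27675445, -0.96086921]))
```

View pics/w1.png

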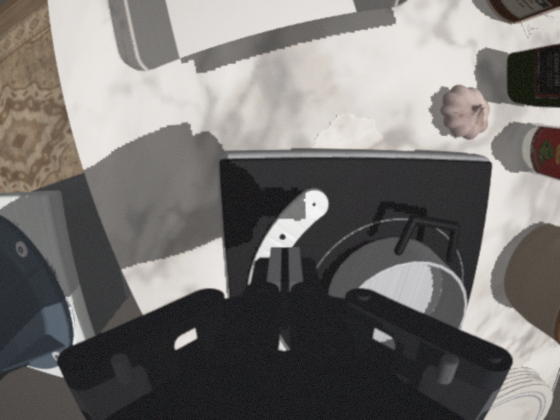

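The wrist view shows dot 1 at (314,205), dot 2 at (283,237) and the left pan handle around (415,230).

```bash
python3 - <<'E'
from h import *
s=np.load('pics/w1.npz')
for q in [(314,205),(283,237)]:
    g=255-cv2.cvtColor(s['img'],cv2.COLOR_BGR2GRAY)[q[1]-3:q[1]+4,q[0]-3:q[0]+4].astype(float);g=np.clip(g-g.min()-60,0,None)
    yy,xx=np.mgrid[-3:4,-3:4];u=q[0]+(g*xx).sum()/g.sum();v=q[1]+(g*yy).sum()/g.sum();print(u,v,hit(s,u,v,55,True))
C=np.array([545.5,59.8])
for yaw in(1.,1.3):
  for k in range(7):
    a=np.radians(-39/130*57.2958*(3-k)+yaw);print(k+1,C-130*np.array([np.cos(a),np.sin(a)]))
E
```

```text
313.5733333333333 204.03555555555556 [466.69069738 162.49047734  55.        ]
282.1356069833536 236.52212748680472 [440.34724854 133.54702768  55.        ]
1 [462.92582194 160.20669857]
2 [436.94165865 131.31983308]
3 [420.65469557  96.04430938]
4 [415.51979963  57.53118716]
5 [421.99565611  19.22073139]
6 [439.50379564 -15.46489661]
7 [466.48026714 -43.42733077]
1 [462.401228   159.77296681]
2 [436.56867148 130.75044516]
3 [420.46663303  95.39012705]
4 [415.53346079  56.85064664]
5 [422.20982066  18.57462336]
6 [439.89933289 -16.01885719]
7 [467.02184489 -43.83966022]
```

{"method": "servo_tool", "body": {
  "commands": [
    [[-0.1,0.24,0.8],[0,0,0]],
    [[-0.1,0.24,0.8],[0,0,0]],
    [[-0.1,0.24,0.8],[0,0,0]],
    [[-0.1,0.24,0.8],[0,0,0]],
    [[-0.1,0.24,0.8],[0,0,0]],
    [[0,0,0.8],[0,0,0]],
    [[0,0,0],[0,0,0]],
    [[0,0,0],[0,0,0]],
    [[0,0,0],[0,0,0]],
    [[0,0,0],[0,0,0]]
  ]
}}

```text
t: 5.15
eef_pos: [465.1, 154.1, 79.7]
tcp_rot: [2.221, 2.221, 0.001]
ft_force: [-0.9, -0.6, -0.5]
finger_gap: -0.4
finger_force: 0.0
```

```bash
python3 st.py; python3 - <<'E'
from h import *
s=snap('wrist','w2'); p=bot.read_state()['eef_pos']
V=np.array(s['view']);f=210/np.tan(np.radians(s['vfov'])/2)
def proj(P):
    c=V[:3,:3]@P+V[:3,3];a=np.arctan2(np.hypot(c[0],c[1]),c[2]);k=f*a/np.hypot(c[0],c[1]);return np.array([s['cx']+k*c[0],s['cy']+k*c[1]])
o=np.array([180,150]);im=cv2.resize(s['img'][150:300,180:380],None,fx=4,fy=4,interpolation=cv2.INTER_CUBIC)
for d in [(0,0),(14.5,11),(-14.5,11),(0,11)]:
    q=proj(p+np.array([*d,0]));print(d,q);cv2.circle(im,tuple(int(v) for v in (q-o)*4),3,(0,0,255),-1)
cv2.imwrite('pics/w2c.png',im)
E
```

```text
5.15 [465.135 154.091  79.723] [ 0.32   0.275 -0.35   0.945 -0.     1.891] -0.39543291417677306 [-0.873 -0.571 -0.485]
[[ 0.     1.     0.001]
 [ 1.    -0.     0.   ]
 [ 0.     0.001 -1.   ]]
(0, 0) [281.44587446 265.16074926]
(14.5, 11) [312.24554003 243.92053409]
(-14.5, 11) [250.51845477 243.94725482]
(0, 11) [281.36012995 244.0427889 ]
```

View pics/w2c.png

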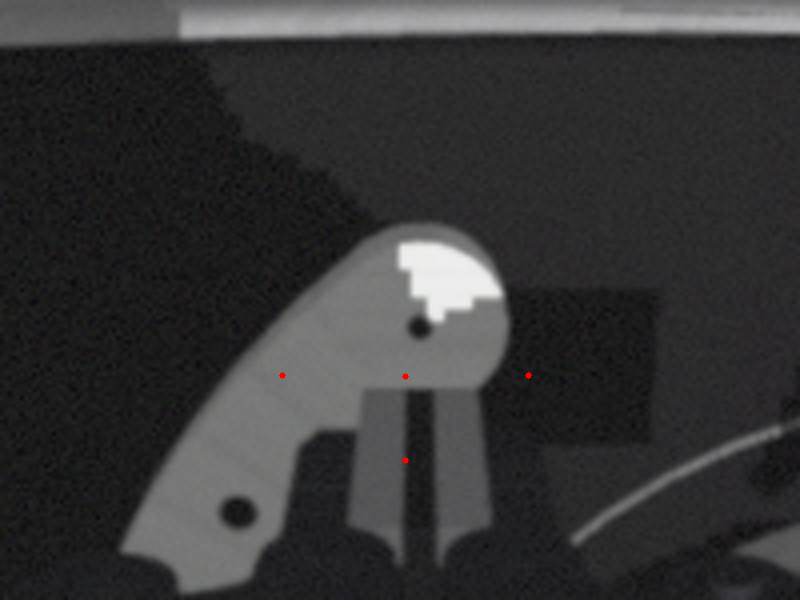

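Close up, the fingertip pair is centred at crop column 421 with its front edge at row 388. Dot 1 is at crop (419,327) and dot 2 at (238,513).

```bash
python3 - <<'E'
from h import *
s=np.load('pics/w2.npz')
for u,v,z in [(419,327,55),(238,513,55),(421,388,79.7),(362,388,79.7),(480,388,79.7)]: print(hit(s,180+u/4,150+v/4,z,True))
E
```

```text
[466.7449866  162.29692796  55.        ]
[440.58176564 133.51015492  55.        ]
[466.90316766 163.60208294  79.7       ]
[459.97079686 163.5985297   79.7       ]
[473.8386646  163.57820403  79.7       ]
```

{"method": "servo_tool", "body": {
  "commands": [
    [[0.18,-0.02,0.2],[0,0,0]],
    [[0.18,-0.02,0.3],[0,0,0]],
    [[0,0,0.3],[0,0,0]],
    [[0,0,0.2],[0,0,0]],
    [[0,0,0.1],[0,0,0]],
    [[0,0,0.05],[0,0,0]],
    [[0,0,0.05],[0,0,0]],
    [[0,0,0.04],[0,0,0]],
    [[0,0,0],[0,0,0]],
    [[0,0,0],[0,0,0]]
  ]
}}

```text
t: 6.45
eef_pos: [464.2, 161.2, 54.6]
tcp_rot: [2.221, 2.221, 0.0]
ft_force: [-0.4, -0.1, 1.4]
finger_gap: 0.2
finger_force: 0.6
```

{"method": "servo_tool", "body": {
  "commands": [
    [[0,0,0.04],[0,0,0]],
    [[0,0,0.04],[0,0,0]],
    [[0,0,0.04],[0,0,0]],
    [[0,0,0],[0,0,0]],
    [[0,0,0],[0,0,0]],
    [[0,0,0],[0,0,0]],
    [[0,0,0],[0,0,0]],
    [[0,0,0],[0,0,0]],
    [[0,0,0],[0,0,0]],
    [[0,0,0],[0,0,0]]
  ]
}}

```text
t: 7.7
eef_pos: [464.1, 161.2, 52.1]
tcp_rot: [2.222, 2.221, 0.0]
ft_force: [1.3, 0.1, 3.5]
finger_gap: 0.2
finger_force: 1.3
```

```bash
python3 st.py
```

```text
7.7 [464.115 161.205  52.132] [ 0.334  0.306 -0.386  0.879 -0.     1.905] 0.15635707626016773 [1.301 0.082 3.515]
[[ 0.  1.  0.]
 [ 1. -0.  0.]
 [ 0.  0. -1.]]
```

Contact is made: about 2.9 mm deep at 3.5 N. I'll work out the slide increments.

```bash
python3 -c "
import numpy as np
a=np.radians(np.linspace(-50.4,52.75,35));x=-130*np.cos(a);y=-130*np.sin(a)
for i in range(34): print(i+1,'[%.2f, %.2f]'%((y[i+1]-y[i])/20,(x[i+1]-x[i])/20),round(547+x[i+1],1),round(61+y[i+1],1))"
```

```text
1 [-0.23, -0.26] 458.9 156.6
2 [-0.24, -0.25] 454.0 151.8
3 [-0.25, -0.23] 449.3 146.8
4 [-0.26, -0.22] 444.9 141.5
5 [-0.28, -0.21] 440.8 136.0
6 [-0.29, -0.19] 437.0 130.3
7 [-0.30, -0.18] 433.5 124.3
8 [-0.30, -0.16] 430.3 118.3
9 [-0.31, -0.14] 427.4 112.0
10 [-0.32, -0.13] 424.9 105.6
11 [-0.33, -0.11] 422.7 99.1
12 [-0.33, -0.09] 420.9 92.4
13 [-0.34, -0.07] 419.4 85.7
14 [-0.34, -0.06] 418.2 78.9
15 [-0.34, -0.04] 417.5 72.1
16 [-0.34, -0.02] 417.1 65.2
17 [-0.34, -0.00] 417.0 58.3
18 [-0.34, 0.02] 417.4 51.5
19 [-0.34, 0.03] 418.0 44.6
20 [-0.34, 0.05] 419.1 37.8
21 [-0.34, 0.07] 420.5 31.1
22 [-0.33, 0.09] 422.3 24.4
23 [-0.33, 0.11] 424.4 17.9
24 [-0.32, 0.12] 426.8 11.4
25 [-0.31, 0.14] 429.6 5.1
26 [-0.31, 0.16] 432.7 -1.0
27 [-0.30, 0.17] 436.2 -7.0
28 [-0.29, 0.19] 439.9 -12.7
29 [-0.28, 0.20] 444.0 -18.3
30 [-0.27, 0.22] 448.3 -23.6
31 [-0.26, 0.23] 452.9 -28.7
32 [-0.24, 0.24] 457.8 -33.6
33 [-0.23, 0.26] 462.9 -38.2
34 [-0.22, 0.27] 468.3 -42.5
```

{"method": "servo_tool", "body": {
  "commands": [
    [[-0.23,-0.26,0],[0,0,0]],
    [[-0.24,-0.25,0],[0,0,0]],
    [[-0.25,-0.23,0],[0,0,0]],
    [[-0.26,-0.22,0],[0,0,0]],
    [[-0.28,-0.21,0],[0,0,0]],
    [[-0.29,-0.19,0],[0,0,0]],
    [[-0.3,-0.18,0],[0,0,0]],
    [[-0.3,-0.16,0],[0,0,0]],
    [[-0.31,-0.14,0],[0,0,0]],
    [[-0.32,-0.13,0],[0,0,0]]
  ]
}}

```text
t: 8.95
eef_pos: [424.5, 105.2, 52.1]
tcp_rot: [-2.222, -2.221, -0.0]
ft_force: [0.3, 1.7, 3.4]
finger_gap: -0.0
finger_force: 1.3
```

```bash
python3 st.py; python3 - <<'E'
from h import *
s=snap('wrist','w3'); cv2.imwrite('pics/w3c.png',cv2.resize(s['img'][100:300,160:420],None,fx=3,fy=3,interpolation=cv2.INTER_CUBIC))
E
```

```text
8.95 [424.465 105.181  52.108] [ 0.243  0.206 -0.521  0.844  0.     1.814] -0.00817084684290759 [0.299 1.712 3.446]
[[ 0.  1. -0.]
 [ 1. -0.  0.]
 [ 0. -0. -1.]]
```

View pics/w3c.png

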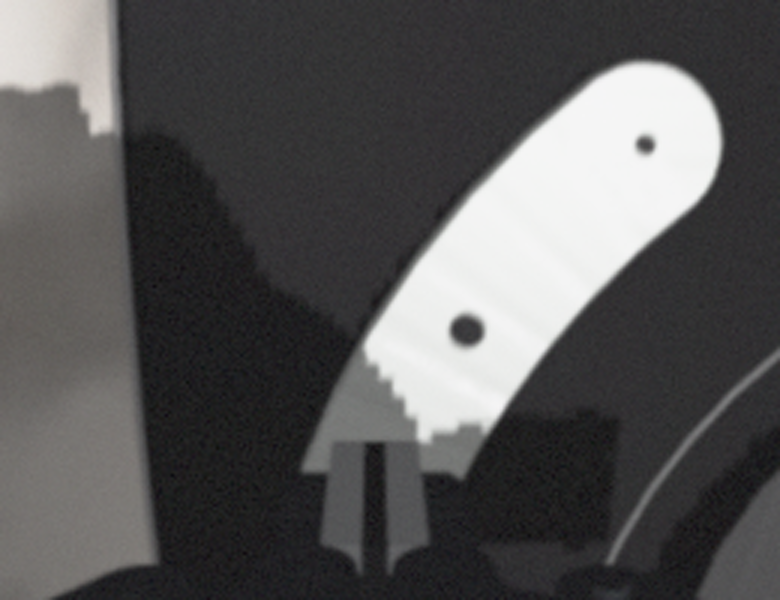

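Fingertips rest on the strip. Their front-centre is at crop (374,441), dot 1 at (645,144) and dot 2 at (467,330).

```bash
python3 - <<'E'
from h import *
from scipy.optimize import least_squares
s=np.load('pics/w3.npz'); tcp=np.array([424.47,105.18])
P=[hit(s,160+u/3,100+v/3,52.1,True)[:2] for u,v in [(645,144),(467,330),(374,441),(331,441),(422,441)]]
for p in P: print(p,p-P[2])
tip=P[2]-tcp; print('tip off',tip)
# strip mid line: edges
g=cv2.cvtColor(s['img'],cv2.COLOR_BGR2GRAY)
m=(g>75).astype(np.uint8); m[:,:252]=0; m[:,405:]=0; m[:118]=0; m[245:]=0
n,l,st,c=cv2.connectedComponentsWithStats(m);i=1+np.argmax(st[1:,4]);ys,xs=np.where(l==i);print(st[i])
Q=np.array([hit(s,x,y,52.1,True)[:2] for x,y in zip(xs,ys)])
r=least_squares(lambda p:np.hypot(*(Q-p).T)-130,[547,61],loss='soft_l1').x
d=Q-r;rr=np.hypot(*d.T);print('C',r,np.percentile(rr,[1,50,99]))
a=np.radians(17.19);
v=np.mean(P[:2],0)-0  # centre from dots 1,2
e=P[1]-P[0];L=np.hypot(*e);nrm=np.array([-e[1],e[0]])/L;print('chord',L,'C dots',v+nrm*np.sqrt(130**2-L*L/4),v-nrm*np.sqrt(130**2-L*L/4))
E
```

```text
[466.18857722 161.45080432] [40.23668283 46.74914826]
[440.02217468 132.77584458] [14.07028029 18.07418852]
[425.9518944  114.70165606] [0. 0.]
[419.21669406 114.69555822] [-6.73520033e+00 -6.09783875e-03]
[433.47307788 114.67787127] [ 7.52118349 -0.02378479]
tip off [1.4818944  9.52165606]
[ 265  119  137  126 8163]
C [541.80694299  56.37791254] [115.82096738 130.02699743 141.61046992]
chord 38.819247006403195 C dots [548.05727692  60.46805327] [358.15347499 233.75859564]
```

{"method": "servo_tool", "body": {
  "commands": [
    [[-0.32,-0.1,0],[0,0,0]],
    [[-0.33,-0.08,0],[0,0,0]],
    [[-0.34,-0.07,0],[0,0,0]],
    [[-0.34,-0.06,0],[0,0,0]],
    [[-0.34,-0.04,0],[0,0,0]],
    [[-0.34,-0.02,0],[0,0,0]],
    [[-0.34,0,0],[0,0,0]],
    [[-0.34,0.02,0],[0,0,0]],
    [[-0.34,0.03,0],[0,0,0]],
    [[-0.34,0.05,0],[0,0,0]]
  ]
}}

```text
t: 10.25
eef_pos: [419.3, 37.7, 52.1]
tcp_rot: [-2.222, -2.221, 0.0]
ft_force: [-0.0, 1.8, 2.1]
finger_gap: -0.2
finger_force: 1.3
```

{"method": "servo_tool", "body": {
  "commands": [
    [[-0.34,0.07,0],[0,0,0]],
    [[-0.33,0.09,0],[0,0,0]],
    [[-0.33,0.11,0],[0,0,0]],
    [[-0.32,0.12,0],[0,0,0]],
    [[-0.31,0.14,0],[0,0,0]],
    [[-0.31,0.16,0],[0,0,0]],
    [[-0.3,0.17,0],[0,0,0]],
    [[-0.29,0.19,0],[0,0,0]],
    [[-0.28,0.2,0],[0,0,0]],
    [[-0.27,0.22,0],[0,0,0]]
  ]
}}

```text
t: 11.5
eef_pos: [448.9, -23.8, 52.1]
tcp_rot: [2.222, 2.221, -0.0]
ft_force: [-0.7, 1.7, 2.9]
finger_gap: -0.4
finger_force: 1.3
```

```bash
python3 st.py; python3 - <<'E'
from h import *
s=snap('wrist','w4'); cv2.imwrite('pics/w4c.png',cv2.resize(s['img'][100:300,160:420],None,fx=3,fy=3,interpolation=cv2.INTER_CUBIC))
E
```

```text
11.5 [448.902 -23.809  52.085] [-0.053  0.229 -0.491  0.851 -0.     1.518] -0.4025141917349283 [-0.675  1.685  2.937]
[[ 0.  1. -0.]
 [ 1. -0. -0.]
 [-0. -0. -1.]]
```

View pics/w4c.png

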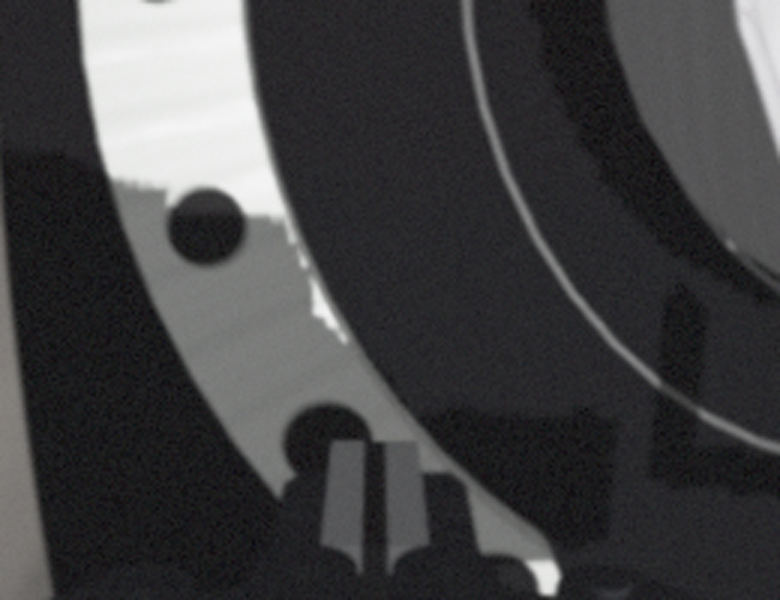

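Dot 5 is at crop (206,227) and dot 6 at (327,443). The tip's front-centre is at (374,441), past dot 6 and still on the strip.

```bash
python3 - <<'E'
from h import *
s=np.load('pics/w4.npz'); tcp=np.array([448.9,-23.8])
P=[hit(s,160+u/3,100+v/3,52.1,True)[:2] for u,v in [(206,227),(327,443),(374,441)]]
off=P[2]-(tcp+[0,10.5]);print('bias',off)
for b in (off,[off[0],0],[off[0],off[1]/2]):
    A,B=P[0]-b,P[1]-b;e=B-A;L=np.hypot(*e);n=np.array([-e[1],e[0]])/L
    C=(A+B)/2+n*np.sqrt(130**2-L*L/4)
    d=B-C;a=0.3;R=np.array([[np.cos(a),-np.sin(a)],[np.sin(a),np.cos(a)]])
    print(A,B,L,'C',C,'m7',C+R@d,'tcp r',np.hypot(*(tcp-C)))
E
```

```text
bias [ 1.47714389 -0.96350672]
[423.99977914  20.68556171] [441.53216702 -13.64833278] 38.55127670949555 C [547.26462254  61.98663167] m7 [468.60621002 -41.51628683] tcp r 130.5179878100551
[423.99977914  19.72205499] [441.53216702 -14.61183951] 38.55127670949555 C [547.26462254  61.02312495] m7 [468.60621002 -42.47979356] tcp r 129.8867256278178
[423.99977914  20.20380835] [441.53216702 -14.13008615] 38.55127670949555 C [547.26462254  61.50487831] m7 [468.60621002 -41.9980402 ] tcp r 130.20184803546033
```

{"method": "servo_tool", "body": {
  "commands": [
    [[-0.26,0.23,0],[0,0,0]],
    [[-0.24,0.24,0],[0,0,0]],
    [[-0.22,0.25,0],[0,0,0]],
    [[-0.19,0.26,0],[0,0,0]],
    [[0,0,0],[0,0,0]],
    [[0,0,0],[0,0,0]],
    [[0,0,0],[0,0,0]],
    [[0,0,0],[0,0,0]],
    [[0,0,0],[0,0,0]],
    [[0,0,0],[0,0,0]]
  ]
}}

```text
t: 12.8
eef_pos: [468.3, -41.6, 52.2]
tcp_rot: [2.221, 2.221, 0.0]
ft_force: [2.1, -1.4, 3.1]
finger_gap: 0.3
finger_force: 1.3
```

```bash
python3 st.py
```

```text
12.8 [468.3   -41.551  52.152] [-0.089  0.267 -0.44   0.864  0.     1.482] 0.3154016811444968 [ 2.108 -1.393  3.099]
[[ 0.  1.  0.]
 [ 1. -0.  0.]
 [ 0.  0. -1.]]
```

```bash
python3 -c "
from rig import bot
print(bot.sign_off())"
```

```text
the job is handed in; nothing more can be done
None
```

I slid the closed fingertips lightly along the strip from dot 1 to dot 7 without lifting off, and they finished resting on the largest dot (about 3 mm press, 3 N). I handed the job in at 12.8 s; no verdict came back, and I took no final picture of dot 7 or of the things around the hob.

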